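# Guard and enable the laser marker

## Robot

A 6-joint arm with a two-finger parallel gripper is mounted at the origin on a cart in front of the work surface, level with it; the furniture and walls round the work are solid. World frame = base frame: x ahead of the robot, y to its left, z up, the work surface at z = 0. Lengths are in mm, angles in rad, forces in N, time in s.
With the tool pointing down it reaches from about 275 to 975 mm from the base axis. Payload 8.4 kg.
Tool frame: the origin (TCP) lies between the finger pads; the fingertips stand 11 mm ahead of it and the grasp point (between the pads) lies 8 mm behind it; z points along the fingers, y is the line along which they close (so a half turn about z gives the same grasp; the last joint's range is limited). The gripper opens to 92 mm and grips with 3 to 60 N. Pads are 20 mm wide; open, the fingers measure 128 mm over their backs; the gripper's body (75 mm by 189 mm) begins 69 mm behind the grasp point.
Start: joints at [1.187, 0.353, 1.633, -0, 1.155, -0.002], TCP at [232.868, 580, 225.583] pointing down, gripper open.
Joint ranges: [-2.63, 2.63], [-0.92, 2.1], [0.06, 2.66], [-1.3, 4.44], [0, 2.69], [-3.02, 3.02]. Speed limits (rad/s): [2.22, 2.22, 2.79, 3.14, 3.14, 3.14].

## Interface

Orientations are given as a unit quaternion [w, x, y, z].
In Python, from cell import arm, vision, job gives the robot as it stands.
- The arm moves only by the tool servo_tool, never from a script. Its argument "deltas" is a list of rows, each a list of 3 entries, a list of its own where there are three numbers: the turn, a rotation vector about the tool's x, y, z normalised to -1 to 1, where 1 is 180 degrees, then the shift along the tool's x, y, z normalised to -1 to 1, where 1 is 250 mm, then the opening, from -1 (shut) to 1 (fully open), so that 0 is half open. A call has 1 to 20 rows; each row is the pose to reach, as a shift and turn from the pose commanded when the call began, along the tool's axes at that moment, turning the shorter way round; what a row does not reach only later rows make up. A row lasts 1/10 s, in which the tool goes at most 50 mm and 8.59 degrees, less where a joint would pass 70% of its speed; a pose out of reach is approached as far as the arm can. A call with a number of a shift or a turn outside -1 to 1 is refused whole. A call with a gripper value outside its range is refused whole. The fingers move at their own pace and stop on an object; the grip force is fixed at half the most. Time passes only in rows, so rows that repeat a pose let the fingers close. It gives the time, the measured TCP pose, the force, the opening and the grip force at its end, in the units of the state.
- arm.state(): the state, without advancing time (a new reading comes with each control period).
- vision.snapshot(name): name is "side" or "top"; returns a dict with "frame" (420x560x3 uint8, red, green, blue), "fovy" (degrees; the focal length in pixels is half the picture's height over the tangent of half this angle, whatever the lens; pixels are square), "cx", "cy" (the principal point, pixels), "extrinsics" (4x4, takes a point from world to camera coordinates). Camera axes: x right, y down, z forward; pixel columns grow to the right and rows downward; lengths in mm; the calibration is good to about 2 mm. A picture is of the moment at which its call begins. There is no depth.
- job.sign_off(): hands the job in; it is judged then, once.
The state is a dict: "time_s": time; "joint_pos": joint angles; "qd": joint speeds; "tau": joint torques, N m; "eef_pos": TCP position; "tcp_rot": TCP orientation; "contact_force": force on the tool from outside, world axes, zero at the start; "torque": the same for the moment, N m; "width": finger opening in mm; "grip_force": force on a finger pad.
Only numpy, scipy, OpenCV 4.12 (cv2) and the standard library are available. Lean on these libraries where they do the work, as an engineer would, in place of code of your own. Each camera call takes 0.05 s, during which the arm holds its last target. There are 200 camera calls.

## Task

Get the bench laser marker ready to fire. First hook its loose guard window over the steel rail above the cabin's open front, so that it hangs straight and square with the window facing out and the side flaps towards the cabin, and let go of it. Only then put the red key, which stands in the wooden tool block, fully home in the key switch on the sloping console while the switch is still off, turn it clockwise to its stop at the green mark (on) and leave it there; do not shift the flux jar, the tape roll or the thread spool.

Things in the scene. Friction and masses are not known exactly. Their poses are not given: they have to be found in the camera images.
- laser_marker: White bench laser marker, fixed: open-fronted cabin 112 wide, 100 deep, 150 high, red stop button on its roof to 174; at its right (from the robot), 20 mm apart, a console 100 wide, its front sloping at 27 degrees from horizontal, from 30 mm high near the robot (x = -75) up to 75. Origin: on the worktop under the middle of the cabin's front face; x into the cabin, y left along the front, z up.
- rail_top (a point): Top of the steel rail at mid-length, 132 mm high; axes as laser_marker. Round bar 10 thick, 104 long along y, its axis 20 mm in front of the cabin's face and 127 mm high, carried by two 8 mm arms running back to the cabin at y = +-46 mm (collars of 9 mm radius, 3 mm thick, on the face); free all round between the arms.
- guard: Loose hook-on guard, dark sheet with an amber window, about 180 g, standing upright on the worktop left of the machine. Front panel 131 wide (y), 119 high; two side flaps run back to x = +40 mm, 125 mm apart inside, and pass outside the cabin. Origin: foot, below the middle of the top channel; x from the window to the open back (to be towards the cabin), y along the width, z up.
- guard_channel (a point): Middle of the ceiling of the channel folded into the guard's top, 115 mm above its origin; axes as guard. Channel open below and at the ends: panel's back at x = -9, rear lip at x = +9 mm, 60 long along y, reaching 23 mm down, its lower 8 mm flared out. Top plate 4 mm thick. Hung up, this point lies on rail_top.
- guard_window (a point): Centre of the amber window, at (-10.5, 0, 55.5) mm in the guard's axes. With the guard hung up it is on the robot's side of the rail.
- guard_grip (a point): Centre of the black grip block on the guard's top plate, above the channel and near the centre of gravity: 16 (x) by 44 (y) by 30 high. The plate's top is 119 mm, this point 136 mm, the grip's top 149 mm above the guard's foot. Axes as guard.
- tool_block: Dark wooden tool block, fixed, 50 (x) by 84 (y) by 44 high, in which the key stands. Origin: centre of its underside.
- key: Loose red-headed key, about 50 g, 84 long, standing at first in the tool block, blade down. Origin: centre of the shoulder's underside, which rests on the block. z from blade to head, x blade width, y thickness. Blade z 0 to -34 mm, 16 by 6, last 9 mm tapering to 9 by 3; steel shoulder 26 by 14, z 0 to 6; flat red head 38 (x) by 12 (y), z 6 to 50. Either way round fits.
- key_grip (a point): A point in the middle of the key's red head, 30 mm above its origin on the key's axis; axes as key.
- slot_mouth (a point): Centre of the slot in the switch's brass face, on the turning axis, 12 mm out from the slope. z straight out (27 degrees from vertical, towards the robot), x along the slot (up the slope when off), y across; x, y turn with it. Slot 18.5 by 8.5, 42 deep; the switch lags about 0.15 rad behind the key. Home: key's shoulder on this face, key's origin here. Bezel radius 26, 10 high.
- key_switch (a joint): Turn of the key switch in rad: 0 off, grows clockwise as seen from outside looking at the console, stop at 1.05 (on, slot at the green mark). It turns against light friction of about 0.05 N m and stays where it is left.
- flux_jar: Small white jar with a green lid, 58 across, 50 high, loose, stands behind the guard's place; leave it alone. Origin: centre of its underside.
- tape_roll: Roll of masking tape lying flat, 86 across, 24 high, loose, right of the console; leave it alone. Origin: centre of its underside.
- thread_spool: Spool of red thread standing upright, 38 across, 45 high, loose, right of the tool block; leave it alone. Origin: centre of its underside.

How it is judged (in metres and radians):
On the way, in this order (a step that is already met when the one before it is completed fails the run):
1. the guard hangs on the rail, let go: channel ceiling on the rail within 12 mm along and across it, upright within 0.15 rad, window outwards (x of guard_channel in the frame of rail_top between -0.012 and 0.012 m and y of guard_channel in the frame of rail_top between -0.012 and 0.012 m and z of guard_channel in the frame of rail_top between -0.004 and 0.006 m and angle between guard's own z axis and vertical below 0.15 rad and angle between the y axis of guard and the y axis of rail_top, either way round below 0.12 rad and x of guard_window in the frame of rail_top below 0 m and contact force between the fingers and guard below 0.1 N), for 0.3 s.
2. the key is fully home in the switch (shoulder within 4 mm of its seat, straight within 0.1 rad) while the switch is still near off (below 0.4 rad) (distance between key and slot_mouth below 0.004 m and angle between the z axis of key and the z axis of slot_mouth, either way round below 0.1 rad and value of joint key_switch below 0.4 rad), for 0.1 s.
At the end, for the whole second after the job is handed in: the guard hangs at rest on the rail (within 12 mm along and across, 6 mm in height, upright within 0.15 rad, square within 0.12 rad, window outwards); the key is home and straight in the switch (within 4 mm, 0.1 rad) and at rest; the switch is beyond 0.9 rad (stop at 1.05) (x of guard_channel in the frame of rail_top between -0.012 and 0.012 m and y of guard_channel in the frame of rail_top between -0.012 and 0.012 m and z of guard_channel in the frame of rail_top between -0.004 and 0.006 m and angle between guard's own z axis and vertical below 0.15 rad and angle between the y axis of guard and the y axis of rail_top, either way round below 0.12 rad and x of guard_window in the frame of rail_top below 0 m and distance between key and slot_mouth below 0.004 m and angle between the z axis of key and the z axis of slot_mouth, either way round below 0.1 rad and value of joint key_switch above 0.9 rad and linear speed of each of guard, key below 0.03 m/s); the robot touches nothing.
It fails at once if flux jar, tape roll or thread spool moved more than 20 mm (distance of any of flux_jar, tape_roll, thread_spool from where it was at the start of the episode above 0.02 m).
It also fails if it takes over 61 s, if anything falls off the work surface, if the arm or the gripper's body presses on something with over 40 N, if the wrist force passes 120 N, or if a joint passes its speed limit or range.

## Working session

There is one attempt and no reset: what is moved stays moved. The work goes in short steps, Python scripts to look and compute and a tool call to move; the robot and the scene stay as the last step left them, time stands still between calls to the robot, and variables do not carry over. Pictures are saved under pics/ and viewed, at most 10 in all, crops included, and the job is handed in when it is done.

Besides the shell and the picture viewer there is one more tool, called after "Emit:" as a command line: name --argument value ..., lists and objects as JSON in quotes. servo_tool: Moves the arm, as the interface text tells. Its arguments: {"type":"object","properties":{"deltas":{"type":"array","items":{"type":"array"}}},"required":["deltas"]}

```bash
mkdir -p pics; python3 - <<'E'
from cell import arm, vision, job
import cv2,numpy as np,pickle
print(arm.state())
for n in("side","top"):
    s=vision.snapshot(n); pickle.dump(s,open(f"{n}0.pkl","wb"))
    cv2.imwrite(f"pics/{n}0.png",s["frame"][...,::-1]); print(n,s["fovy"],s["cx"],s["cy"],np.round(s["extrinsics"],4).tolist())
E
```

```text
{'time_s': 0.0, 'joint_pos': array([ 1.18663604e+00,  3.53607660e-01,  1.63413080e+00,  1.22586049e-05,
        1.15520145e+00, -2.36816244e-03]), 'qd': array([-4.39642011e-04,  3.97937324e-06, -1.98060878e-03, -1.40074189e-03,
       -4.30096526e-04, -1.13472903e-04]), 'tau': array([ 1.99270995e-03, -5.93842757e+01, -3.34224343e+01,  6.98275049e-02,
        2.34619336e-02, -7.32017497e-05]), 'eef_pos': array([232.66318498, 579.56304919, 224.89040123]), 'tcp_rot': array([-1.34880882e-04,  1.89741146e-01,  9.81833919e-01, -6.60010591e-04]), 'contact_force': array([-0.94445735, -0.388592  , -0.54419416]), 'torque': array([-0.00905029,  0.00872328, -0.01474599]), 'grip_force': 0.0, 'width': 91.7304091432827}
side 47.629559400742245 287.77620569671086 209.7608919150397 [[0.7962, -0.6047, -0.0211, -420.3558], [-0.3819, -0.4752, -0.7927, 274.529], [0.4693, 0.6392, -0.6092, 728.045], [0.0, 0.0, 0.0, 1.0]]
top 44.15274883023429 268.0214292950912 213.46654401597723 [[-0.0289, -0.9996, -0.004, 6.0248], [-0.9958, 0.0291, -0.087, 518.3965], [0.087, 0.0015, -0.9962, 1120.4757], [0.0, 0.0, 0.0, 1.0]]
```

View pics/side0.png

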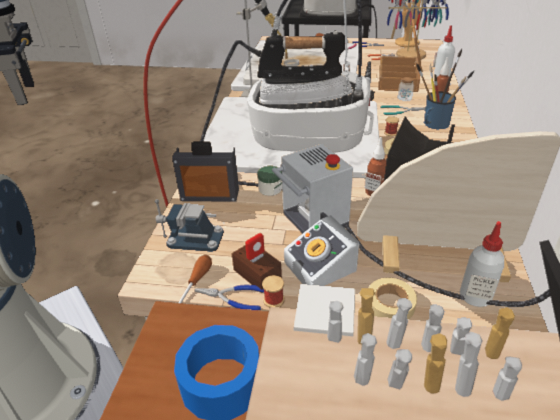

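View pics/top0.png

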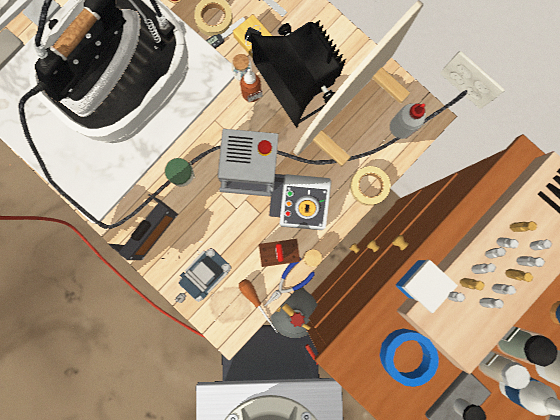

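The side view shows the guard at about (206,172), the cabin at (318,185), the switch at (317,247) and the key at (256,250). The top view shows the guard at about (145,230), the cabin at (248,162), the switch at (307,208) and the key at (279,252). I'll enlarge both.

```bash
cat > h.py <<'E'
import numpy as np,cv2,pickle
def load(n,k=0): return pickle.load(open(f"{n}{k}.pkl","rb"))
def f(s): return 210/np.tan(np.radians(s["fovy"])/2)
def proj(s,P):
    c=s["extrinsics"]@np.r_[P,1]; return np.array([s["cx"]+f(s)*c[0]/c[2],s["cy"]+f(s)*c[1]/c[2]])
def ray(s,u,v):
    E=s["extrinsics"];R=E[:3,:3];o=-R.T@E[:3,3]
    d=R.T@np.array([(u-s["cx"])/f(s),(v-s["cy"])/f(s),1]);return o,d
def onz(s,u,v,z): o,d=ray(s,u,v); return o+d*(z-o[2])/d[2]
def tri(a,ua,b,ub):
    o1,d1=ray(a,*ua);o2,d2=ray(b,*ub)
    t=np.linalg.lstsq(np.c_[d1,-d2],o2-o1,rcond=None)[0]
    p,q=o1+d1*t[0],o2+d2*t[1]; return (p+q)/2,np.linalg.norm(p-q)
def crop(s,x0,y0,w,h,k,name):
    c=cv2.resize(s["frame"][y0:y0+h,x0:x0+w,::-1],None,fx=k,fy=k,interpolation=cv2.INTER_CUBIC)
    cv2.imwrite(name,c)
E
python3 - <<'E'
from h import *
crop(load("side"),160,130,200,150,4,"pics/s1.png")
crop(load("top"),100,120,240,160,3.3,"pics/t1.png")
E
```

```text
(no output)
```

View pics/s1.png

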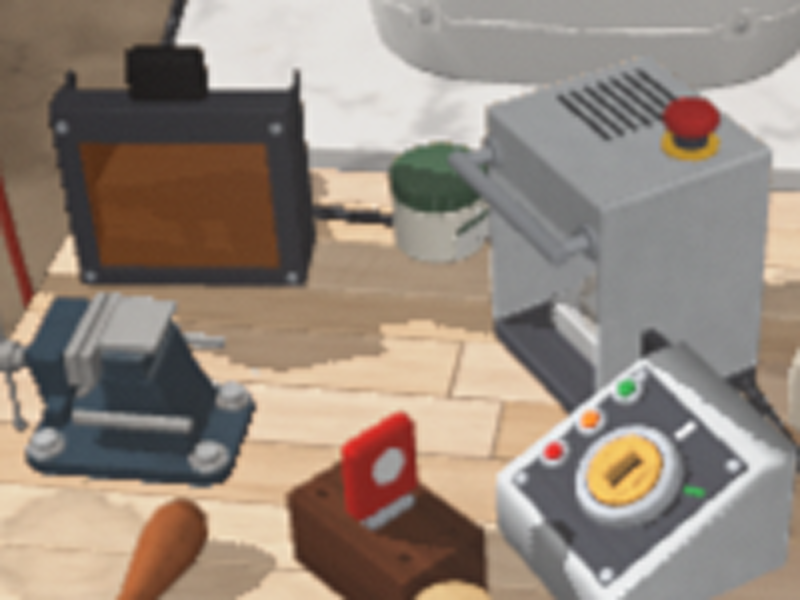

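View pics/t1.png

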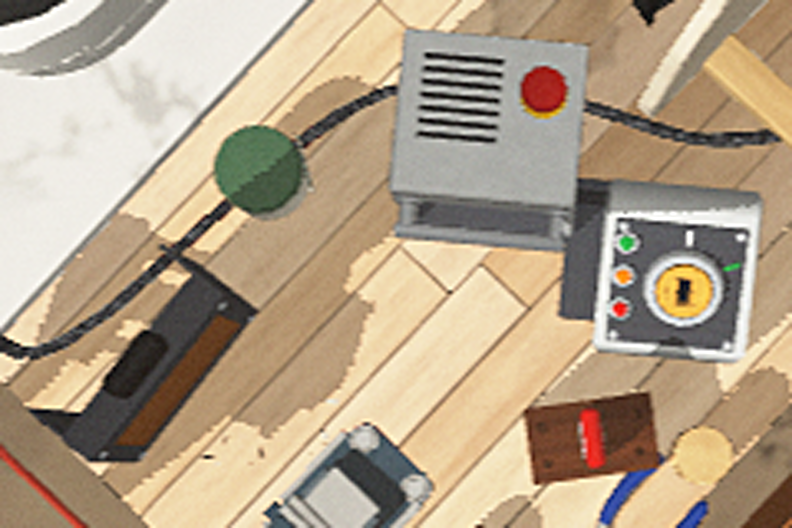

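The side crop shows the rail from (455,157) to (577,250), the brass face at (625,470), the key head at (380,467) and the grip top at about (168,48). The top crop shows the roof's front corners at (393,190) and (573,205), the grip at (137,365) with the window facing lower right, the key strip at (592,438) and the brass face at (683,291). I'll refine these with masks and cast rays.

```bash
cat > m.py <<'E'
from h import *
S,T=load("side"),load("top")
def blob(s,x0,y0,x1,y1,cond):
    c=s["frame"][y0:y1,x0:x1].astype(int); hsv=cv2.cvtColor(s["frame"][y0:y1,x0:x1],cv2.COLOR_RGB2HSV).astype(int)
    m=cond(c,hsv).astype(np.uint8); n,l,st,ce=cv2.connectedComponentsWithStats(m)
    i=1+np.argmax(st[1:,4]); ys,xs=np.where(l==i); pts=np.c_[xs+x0,ys+y0].astype(np.float32)
    return pts,pts.mean(0),cv2.minAreaRect(pts)
yel=lambda c,h:(h[...,0]>14)&(h[...,0]<34)&(h[...,1]>110)&(h[...,2]>120)
red=lambda c,h:((h[...,0]<6)|(h[...,0]>174))&(h[...,1]>170)&(h[...,2]>110)
blk=lambda c,h:h[...,2]<40
if __name__=="__main__":
    np.set_printoptions(precision=1,suppress=True)
    ys=blob(S,295,225,340,270,yel);yt=blob(T,290,190,325,225,yel)
    es,et=[cv2.fitEllipse(cv2.convexHull(p[0])) for p in(ys,yt)]
    print("brass",es,et,tri(S,es[0],T,et[0]))
    rs=blob(S,240,225,270,265,red);rt=blob(T,265,235,295,270,red)
    print("key",rs[1],rs[2],rt[1],rt[2])
    gs=blob(S,185,138,218,158,blk);gt=blob(T,125,215,160,245,blk)
    print("grip",gs[1],gs[2],gt[1],gt[2],len(gs[0]),len(gt[0]))
    for z in(149,): print("grip box top", [onz(T,*q,z) for q in cv2.boxPoints(gt[2])], onz(T,*gt[1],z))
    t=lambda x,y:(x/3.3+100,y/3.3+120); s=lambda x,y:(x/4+160,y/4+130)
    for q in[(393,190),(573,205),(588,45),(405,30)]: print("roof",onz(T,*t(*q),150)[:2])
    for q in[(486,104),(602,210),(770,152)]: print("roof side",onz(S,*s(*q),150)[:2])
    for q in[(527,410),(652,393),(660,462),(536,485)]: print("block",onz(T,*t(*q),44)[:2])
    for q in[(290,496),(485,532)]: print("block side",onz(S,*s(*q),44)[:2])
    for q in[(210,310),(255,311),(193,258),(65,440),(140,460)]: print("guard top119",onz(T,*t(*q),119)[:2])
    for q in[(60,122),(302,122)]: print("guard side119",onz(S,*s(*q),119)[:2])
    for q in[(92,283),(302,284)]: print("guard side0",onz(S,*s(*q),0)[:2])
    for q in[(343,445),(408,415)]: print("key head side z94",onz(S,*s(*q),94)[:2])
    for q in[(590,410),(592,468)]: print("key head top z94",onz(T,*t(*q),94)[:2])
E
python3 m.py
```

```text
brass ((315.72955322265625, 247.31256103515625), (15.153191566467285, 19.230363845825195), 52.805938720703125) ((306.8073425292969, 207.79319763183594), (15.692092895507812, 17.152942657470703), 80.13372039794922) (array([524.6, -92.1,  61.4]), np.float64(0.24705952617394294))
key [253.4 246.6] ((254.0735321044922, 246.45587158203125), (17.66435432434082, 24.695796966552734), 59.03623962402344) [279.3 252.2] ((279.1763000488281, 252.39593505859375), (17.562604904174805, 6.310373783111572), 81.25383758544922)
grip [200.8 148.4] ((201.5, 148.0), (19.0, 12.0), 0.0) [140.2 230.5] ((140.47999572753906, 230.36001586914062), (9.600000381469727, 22.400001525878906), 36.869895935058594) 227 110
grip box top [array([470.1, 262.2, 149. ]), array([504.5, 235.6, 149. ]), array([492.7, 220.7, 149. ]), array([458.4, 247.3, 149. ])] [481.2 242.  149. ]
roof [581.1  85.2]
roof [568.9 -22.1]
roof [665.8 -34. ]
roof [678.3  76. ]
roof side [583.3  88.7]
roof side [568.5 -22.1]
roof side [663.7 -34.9]
block [450.5  10.8]
block [459.2 -71.2]
block [414.1 -74.9]
block [401.6   6.3]
block side [402.9   5.6]
block side [460.3 -70.9]
guard top119 [515.1 201.9]
guard top119 [513.7 174.3]
guard top119 [547.5 211.9]
guard top119 [438.3 291.1]
guard top119 [424.8 245.5]
guard side119 [424.8 260.3]
guard side119 [526.  177.9]
guard side0 [431.1 275.4]
guard side0 [526.1 197.6]
key head side z94 [414.  -29.7]
key head side z94 [448.4 -30.9]
key head top z94 [447.9 -29.5]
key head top z94 [411.9 -29.6]
```

```bash
python3 - <<'E'
from m import *
np.set_printoptions(precision=1,suppress=True)
for v in(143,146,149): print("grip tri",v,tri(S,(201.5,v),T,(140.2,230.5)))
t=lambda x,y:(x/3.3+100,y/3.3+120); s=lambda x,y:(x/4+160,y/4+130)
M=np.array([574.8,32.4,0]);a=-0.118;X=np.array([np.cos(a),np.sin(a),0]);Y=np.array([-X[1],X[0],0]);Z=np.array([0,0,1.])
for y in(52,-52):
    P=M-20*X+y*Y+127*Z; q=proj(S,P);r=proj(T,P); print("rail end px side crop",(q-[160,130])*4,"top crop",(r-[100,120])*3.3)
for k in(("side",S),("top",T)):pass
def enh(s,x0,y0,w,h,k):
    c=s["frame"][y0:y0+h,x0:x0+w,::-1].astype(float)/255; c=np.clip(c**0.45*255,0,255).astype(np.uint8)
    return cv2.resize(c,(400,400),interpolation=cv2.INTER_CUBIC)
cv2.imwrite("pics/e1.png",np.hstack([enh(S,168,135,80,80,5),enh(T,105,190,80,80,5)]))
E
```

```text
grip tri 143 (array([482.1, 241.4, 149.4]), np.float64(2.2281407136094926))
grip tri 146 (array([482.4, 243.6, 141. ]), np.float64(1.6976357958446817))
grip tri 149 (array([482.7, 245.9, 132.4]), np.float64(1.1601665128722878))
rail end px side crop [455.  159.1] top crop [395.5 228.4]
rail end px side crop [562.3 260.3] top crop [565.2 243.4]
```

View pics/e1.png

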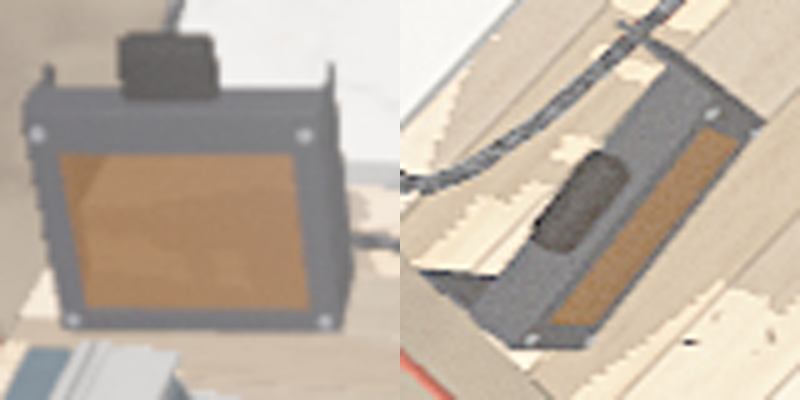

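The enlarged pair shows the grip's footprint in the top view centred near pixel (141,230), with the window facing lower right. In the side view the grip spans columns 191–212. So the guard's grip is at about (482,243) with a yaw of about 0.9. I'll write a move planner.

```bash
cat > plan.py <<'E'
import numpy as np,json,sys,os
from scipy.spatial.transform import Rotation as R
# tool-down with yaw phi: x=(-c,-s,0) y=(-s,c,0) z=down
def down(phi): c,s=np.cos(phi),np.sin(phi); return np.array([[-c,-s,0],[-s,c,0],[0,0,-1.]]).T
def cmd(): d=json.load(open("cmd.json")); return np.array(d["p"]),np.array(d["R"])
def setc(p,Rm): json.dump({"p":list(map(float,p)),"R":np.array(Rm).tolist()},open("cmd.json","w"))
def plan(ts):
    """ts: (pos,Rot) targets in one call; prints rounded turn/shift, stores last as commanded"""
    p0,R0=cmd()
    for p,Rm in ts:
        t=np.round(R.from_matrix(R0.T@Rm).as_rotvec()/np.pi,3); s=np.round(R0.T@(np.array(p)-p0)/250,3)
        n=max(np.linalg.norm(t)*180/8.59,np.linalg.norm(s)*5)
        print(t.tolist(),s.tolist(),"rows>=%.1f"%n)
        setc(p0+R0@s*250,R0@R.from_rotvec(t*np.pi).as_matrix())
E
python3 - <<'E'
from plan import *
setc([232.868,580,225.583],down(1.187-0.002-np.pi/2))
plan([([482,243,215],down(0.9)),([482,243,134],down(0.9))])
E
```

```text
[0.0, 0.0, -0.409] [-1.431, -0.874, 0.042] rows>=8.6
[0.0, 0.0, -0.409] [-1.431, -0.874, 0.366] rows>=8.6
```

```bash
python3 - <<'E'
from plan import *
setc([232.868,580,225.583],down(1.187-0.002-np.pi/2))
plan([([390,370,220],down(0.9))])
plan([([482,243,200],down(0.9)),([482,243,134],down(0.9))])
E
```

```text
[0.0, 0.0, -0.409] [-0.898, -0.542, 0.022] rows>=8.6
[0.0, 0.0, -0.0] [0.168, -0.605, 0.08] rows>=3.2
[0.0, 0.0, -0.0] [0.168, -0.605, 0.344] rows>=3.6
```

Emit:
servo_tool --deltas '[[[0,0,-0.409],[-0.898,-0.542,0.022],1],[[0,0,-0.409],[-0.898,-0.542,0.022],1],[[0,0,-0.409],[-0.898,-0.542,0.022],1],[[0,0,-0.409],[-0.898,-0.542,0.022],1],[[0,0,-0.409],[-0.898,-0.542,0.022],1],[[0,0,-0.409],[-0.898,-0.542,0.022],1],[[0,0,-0.409],[-0.898,-0.542,0.022],1],[[0,0,-0.409],[-0.898,-0.542,0.022],1],[[0,0,-0.409],[-0.898,-0.542,0.022],1],[[0,0,-0.409],[-0.898,-0.542,0.022],1],[[0,0,-0.409],[-0.898,-0.542,0.022],1]]'

```text
time_s: 1.2
eef_pos: [390.6, 370.5, 219.9]
tcp_rot: [-0.0, -0.435, 0.901, -0.0]
contact_force: [0.1, 0.5, -0.1]
width: 91.9
grip_force: 0.0
```

Emit:
servo_tool --deltas '[[[0,0,0],[0.168,-0.605,0.08],1],[[0,0,0],[0.168,-0.605,0.08],1],[[0,0,0],[0.168,-0.605,0.08],1],[[0,0,0],[0.168,-0.605,0.08],1],[[0,0,0],[0.168,-0.605,0.08],1],[[0,0,0],[0.168,-0.605,0.344],1],[[0,0,0],[0.168,-0.605,0.344],1],[[0,0,0],[0.168,-0.605,0.344],1],[[0,0,0],[0.168,-0.605,0.344],1]]'

```text
time_s: 2.1
eef_pos: [482.7, 245.3, 134.2]
tcp_rot: [-0.0, -0.437, 0.9, 0.0]
contact_force: [-0.2, 0.1, -0.0]
width: 91.9
grip_force: 0.0
```

Emit:
servo_tool --deltas '[[[0,0,0],[0,0,0],-0.3],[[0,0,0],[0,0,0],-0.6],[[0,0,0],[0,0,0],-1],[[0,0,0],[0,0,0],-1],[[0,0,0],[0,0,0],-1],[[0,0,0],[0,0,0],-1],[[0,0,0],[0,0,0],-1],[[0,0,0],[0,0,0],-1]]'

```text
time_s: 2.9
eef_pos: [483.5, 243.9, 134.1]
tcp_rot: [-0.0, -0.436, 0.9, -0.0]
contact_force: [0.4, 0.4, 0.8]
width: 44.1
grip_force: 30.0
```

```bash
python3 - <<'E'
from cell import vision
from h import *
a=[]
for n,x,y in(("side",165,110),("top",90,170)):
    s=vision.snapshot(n);pickle.dump(s,open(n+"1.pkl","wb"))
    a.append(cv2.resize((255*(s["frame"][y:y+100,x:x+100,::-1]/255.)**.5).astype(np.uint8),(400,400),interpolation=cv2.INTER_CUBIC))
cv2.imwrite("pics/g1.png",np.hstack(a))
E
```

```text
(no output)
```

View pics/g1.png

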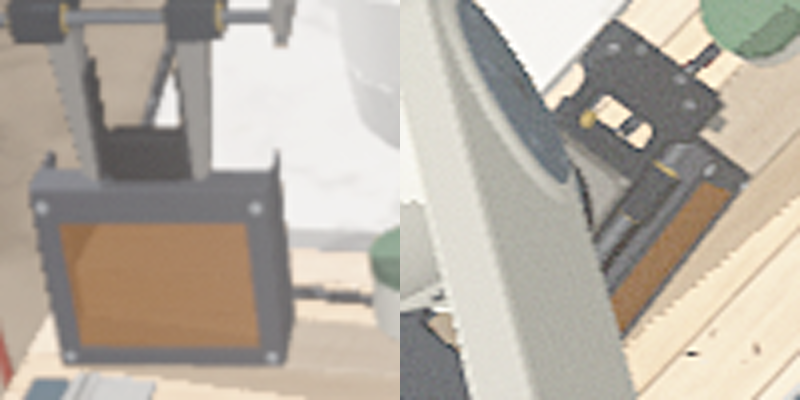

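The gripper holds the grip at a width of 44.1, and the guard still stands at rest, with its front foot corners near crop (62,360) and (280,362). I'll find the guard's offset in the grip and plan the lift and approach.

```bash
cat > win.py <<'E'
from h import *
from m import blob
from plan import *
org=lambda c,h:(h[...,0]>5)&(h[...,0]<18)&(h[...,1]>150)&(h[...,2]>50)
def quad(s,roi):
    p=blob(s,*roi,org)[0]; h=cv2.convexHull(p)
    for e in np.linspace(1,12,60):
        q=cv2.approxPolyDP(h,e,True)
        if len(q)==4: break
    return p,q[:,0]
E
python3 - <<'E'
from win import *
np.set_printoptions(precision=1,suppress=True)
S=load("side",1)
p,q=quad(S,(170,160,240,205)); print(len(p),q.tolist())
Y=np.array([-np.sin(.9),np.cos(.9)]);X=np.array([np.cos(.9),np.sin(.9)]);c=np.array([483.3,243.9])
for u in[(180.5,200),(235,200.5)]:
    w=onz(S,*u,0)[:2]-c; print("foot rel grip x,y",w@X,w@Y)
# window pixel rays cut with the plane guard x=-12 through the TCP
for u in [*q.tolist(),p.mean(0)]:
    o,d=ray(S,*u); n=np.r_[X,0]; t=((np.r_[c,0]-12*n-o)@n)/(d@n); P=o+d*t; print("win",(P[:2]-c)@Y,P[2])
plan([([483,243,210],down(.9))])
M=np.array([573.9,32.7]);a=-.122;Xm=np.array([np.cos(a),np.sin(a)])
pre=M-90*Xm
plan([(np.r_[pre,210],down(a))])
print(cmd())
E
```

```text
1323 [[228.0, 195.0], [186.0, 195.0], [180.0, 167.0], [225.0, 167.0]]
foot rel grip x,y -4.804428715018685 66.90348369930226
foot rel grip x,y -7.704396553734011 -60.91396753330978
win -46.99331764225206 18.884624871004462
win 49.650587869120635 19.445082392145878
win 51.36501818563887 95.21000892958205
win -47.80350365476549 94.45478266646012
win 1.8039511118007567 58.98265083944273
[0.0, 0.0, -0.0] [-0.002, -0.003, -0.304] rows>=1.5
[0.0, 0.0, 0.325] [0.62, -0.501, 0.0] rows>=6.8
(array([484.6,  43.6, 210.1]), array([[-1. ,  0.1,  0. ],
       [ 0.1,  1. ,  0. ],
       [ 0. ,  0. , -1. ]]))
```

The guard sits about 5 mm further along its own x than the pads' centre. I'll regrip it centred.

Emit:
servo_tool --deltas '[[[0,0,0],[0,0,0],0.2],[[0,0,0],[0,0,0],0.2],[[0,0,0],[0,0,0],0.2],[[0,0,0.004],[-0.022,0,0],0.2],[[0,0,0.004],[-0.022,0,0],0.2],[[0,0,0.004],[-0.022,0,0],0.2],[[0,0,0.004],[-0.022,0,0],-1],[[0,0,0.004],[-0.022,0,0],-1],[[0,0,0.004],[-0.022,0,0],-1],[[0,0,0.004],[-0.022,0,0],-1],[[0,0,0.004],[-0.022,0,0],-1],[[0,0,0.004],[-0.022,0,-0.02],-1],[[0,0,0.004],[-0.022,0,-0.12],-1],[[0,0,0.004],[-0.022,0,-0.3],-1],[[0,0,0.004],[-0.022,0,-0.3],-1],[[0,0,0.004],[-0.022,0,-0.3],-1]]'

```text
time_s: 4.6
eef_pos: [487.4, 248.6, 210.2]
tcp_rot: [0.001, -0.431, 0.902, 0.0]
contact_force: [0.4, -0.3, -1.7]
width: 43.9
grip_force: 30.0
```

```bash
python3 - <<'E'
from plan import *
from cell import arm
s=arm.state(); print(s["eef_pos"],s["width"],s["contact_force"])
p,Rm=np.array([482,243,134]),down(.9)
p=p+Rm@[-5.5,0,-75]; Rm=Rm@R.from_rotvec([0,0,.004*np.pi]).as_matrix(); setc(p,Rm); print(p)
M=np.array([573.9,32.7]);a=-.122;Xm=np.array([np.cos(a),np.sin(a)])
plan([(np.r_[M-120*Xm+60*np.array([-Xm[1],Xm[0]]),p[2]],down(a)),(np.r_[M-90*Xm,p[2]],down(a))])
E
```

```text
[487.38265166 248.56875961 210.17000961] 43.89305012627757 [ 0.36457543 -0.34588137 -1.74956152]
[485.41885483 247.308298   209.        ]
[0.0, 0.0, 0.321] [0.495, -0.282, 0.0] rows>=6.7
[0.0, 0.0, 0.321] [0.634, -0.512, 0.0] rows>=6.7
```

Emit:
servo_tool --deltas '[[[0,0,0],[0,0,-0.1],-1],[[0,0,0.05],[0,0,-0.1],-1],[[0,0,0.321],[0.495,-0.282,-0.1],-1],[[0,0,0.321],[0.495,-0.282,-0.1],-1],[[0,0,0.321],[0.495,-0.282,-0.1],-1],[[0,0,0.321],[0.495,-0.282,-0.1],-1],[[0,0,0.321],[0.495,-0.282,-0.1],-1],[[0,0,0.321],[0.495,-0.282,-0.1],-1],[[0,0,0.321],[0.495,-0.282,-0.1],-1],[[0,0,0.321],[0.495,-0.282,-0.1],-1],[[0,0,0.321],[0.634,-0.512,-0.1],-1],[[0,0,0.321],[0.634,-0.512,-0.1],-1],[[0,0,0.321],[0.634,-0.512,-0.1],-1],[[0,0,0.321],[0.634,-0.512,0.0],-1],[[0,0,0.321],[0.634,-0.512,0.0],-1],[[0,0,0.321],[0.634,-0.512,0.0],-1],[[0,0,0.321],[0.634,-0.512,0.0],-1],[[0,0,0.321],[0.634,-0.512,0.0],-1]]'

```text
time_s: 6.4
eef_pos: [487.1, 45.0, 209.9]
tcp_rot: [0.001, 0.058, 0.998, 0.0]
contact_force: [-0.7, 0.6, -1.1]
width: 44.0
grip_force: 30.0
```

```bash
python3 - <<'E'
from cell import vision,arm
from win import *
a=[]
for n,x,y in(("side",220,95),("top",180,110)):
    s=vision.snapshot(n);pickle.dump(s,open(n+"2.pkl","wb"))
    a.append(cv2.resize((255*(s["frame"][y:y+130,x:x+130,::-1]/255.)**.6).astype(np.uint8),(400,400),interpolation=cv2.INTER_CUBIC))
cv2.imwrite("pics/g2.png",np.hstack(a))
print(arm.state()["eef_pos"],cmd()[0])
E
```

```text
[487.00789588  44.80647724 209.7313997 ] [484.59938559  43.57911877 209.        ]
```

View pics/g2.png

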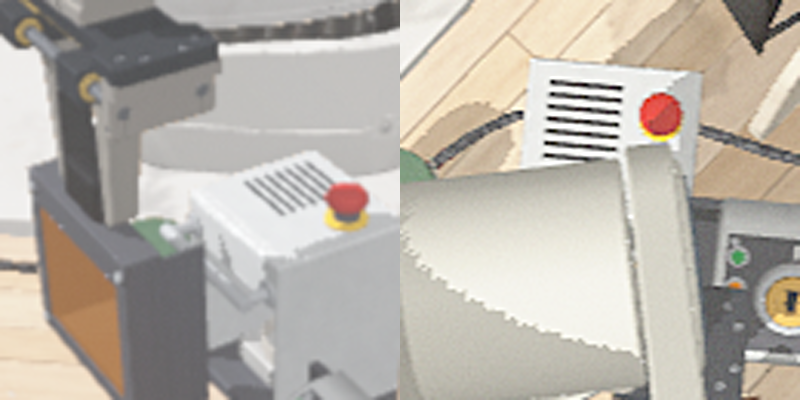

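The side crop shows the guard held upright in front of the cabin, its front-right top corner near (120,268). In the top view the arm hides it. I'll check the guard's offset from the TCP with that corner, then check the rail with the first pictures.

```bash
cat >> plan.py <<'E'
def sync():
    from cell import arm
    s=arm.state(); q=s["tcp_rot"]; setc(s["eef_pos"],R.from_quat([q[1],q[2],q[3],q[0]]).as_matrix()); return cmd()
def phi(Rm): return np.arctan2(-Rm[0,1],Rm[1,1])
E
python3 - <<'E'
from win import *
np.set_printoptions(precision=1,suppress=True)
p,Rm=sync();a=phi(Rm);print("tcp",p,"yaw",a)
X=np.array([np.cos(a),np.sin(a)]);Y=np.array([-X[1],X[0]])
S=load("side",2);k=130/400
for c in[(120,268),(38,180)]:
  w=onz(S,c[0]*k+220,c[1]*k+95,p[2]-134+119)[:2]-p[:2]; print("corner rel",w@X,w@Y)
q=quad(S,(228,150,265,228))[1]; print(q.tolist())
for u in q:
    o,d=ray(S,*u);n=np.r_[X,0];t=((p-12*n-o)@n)/(d@n);P=o+d*t;print("win",(P-p)[:2]@Y,P[2]-(p[2]-134))
# rail: bright/dark rows in the first pictures, profile across the bar at mid-length
S0,T0=load("side"),load("top")
M=np.array([573.9,32.7]);am=-.122;Xm=np.array([np.cos(am),np.sin(am)]);Ym=np.array([-Xm[1],Xm[0]])
for y in(-25,0,25):
    pr=[];
    for x in np.arange(-40,1,2.):
        u=proj(T0,np.r_[M+x*Xm+y*Ym,127]); pr.append(int(cv2.getRectSubPix(cv2.cvtColor(T0["frame"],cv2.COLOR_RGB2GRAY),(1,1),(float(u[0]),float(u[1])))[0,0]))
    print(y,pr)
E
```

```text
tcp [487.   44.8 209.7] yaw -0.1173859691001947
corner rel -20.763568225117034 -63.97166204754987
corner rel -18.7070491502498 47.233497206197434
[[259.0, 222.0], [237.0, 196.0], [234.0, 164.0], [256.0, 188.0]]
win -33.27613518715488 6.240506257397641
win 63.06625962864244 8.398850494280254
win 61.02344453404697 86.33313637260525
win -31.300300427699703 84.11533004958173
-25 [204, 203, 205, 206, 206, 205, 202, 207, 142, 121, 144, 149, 134, 85, 89, 93, 91, 93, 91, 89, 103]
0 [227, 200, 154, 195, 223, 229, 230, 227, 175, 123, 146, 154, 135, 81, 93, 95, 87, 93, 91, 89, 106]
25 [222, 220, 219, 218, 219, 223, 228, 227, 183, 122, 147, 161, 136, 91, 92, 89, 87, 87, 91, 86, 107]
```

```bash
cat > fit.py <<'E'
from win import *
from scipy.optimize import least_squares
def sub(p,q):
    """sub-pixel corners: fit lines to contour points along each side of the mask"""
    m=np.zeros((420,560),np.uint8); m[p[:,1].astype(int),p[:,0].astype(int)]=255
    c=max(cv2.findContours(m,cv2.RETR_EXTERNAL,cv2.CHAIN_APPROX_NONE)[0],key=len)[:,0].astype(float)
    L=[];cen=p.mean(0)
    for i in range(4):
        a,b=q[i].astype(float),q[(i+1)%4].astype(float);d=(b-a)/np.linalg.norm(b-a);n=np.array([-d[1],d[0]])
        t=(c-a)@d/np.linalg.norm(b-a); s=c[(t>.12)&(t<.88)&(abs((c-a)@n)<2.5)]
        vx,vy,x,y=cv2.fitLine(s.astype(np.float32),cv2.DIST_HUBER,0,.01,.01).ravel()
        n=np.array([-vy,vx]); 
        if n@(np.array([x,y])-cen)<0:n=-n
        L.append(np.r_[n,-(n@[x,y]+.5)])
    return np.array([(lambda h:h[:2]/h[2])(np.cross(L[i-1],L[i])) for i in range(4)])
W=np.array([[-12,49,93.5],[-12,-49,93.5],[-12,-49,17.5],[-12,49,17.5.__float__()]])
def order(c):  # tl,tr,br,bl as seen from the front
    c=c[np.argsort(c[:,0])]; l=c[:2][np.argsort(c[:2,1])]; r=c[2:][np.argsort(c[2:,1])]
    return np.array([l[0],r[0],r[1],l[1]])
def solve(S,c,p,a,free):
    names=["x","y","z","pitch","yaw"]
    def pts(v):
        d=dict(x=0,y=0,z=0,pitch=0,yaw=0);d.update(zip(free,v))
        G=R.from_euler("ZY",[a+d["yaw"],d["pitch"]]).as_matrix(); Rz=R.from_euler("z",a).as_matrix()
        return [proj(S,p+Rz@[d["x"],d["y"],d["z"]]+G@(w-[0,0,134])) for w in W]
    r=least_squares(lambda v:(np.array(pts(v))-c).ravel(),np.zeros(len(free)))
    print(free,np.round(r.x,3),"rms px %.2f"%np.sqrt(2*r.cost/4))
E
python3 - <<'E'
from fit import *
for k,roi,p,a in((1,(170,160,240,205),np.array([483.5,243.9,134.]),.893),(2,(228,150,265,228),np.array([487,44.8,209.7]),-.117)):
    S=load("side",k); P,q=quad(S,roi); c=order(sub(P,q)); print(k,np.round(c,1).tolist())
    for f_ in(["x"],["x","y"],["x","y","z"],["x","y","pitch"],["x","y","z","pitch","yaw"]): solve(S,c,p,a,f_)
    print("tip px",proj(S,p))
E
```

```text
1 [[179.3000030517578, 164.89999389648438], [225.39999389648438, 166.6999969482422], [229.0, 195.5], [185.3000030517578, 195.5]]
['x'] [1.925] rms px 1.70
['x', 'y'] [3.098 2.449] rms px 1.34
['x', 'y', 'z'] [-33.101  -6.776  24.621] rms px 0.74
['x', 'y', 'pitch'] [7.403 2.08  0.075] rms px 1.12
['x', 'y', 'z', 'pitch', 'yaw'] [-3.5587e+01 -7.9810e+00  2.6616e+01  8.0000e-03 -3.9000e-02] rms px 0.53
tip px [201.91920898 148.63182821]
2 [[233.1999969482422, 163.5], [256.8999938964844, 187.1999969482422], [259.1000061035156, 222.5], [237.0, 196.3000030517578]]
['x'] [-5.929] rms px 1.39
['x', 'y'] [-4.96  3.5 ] rms px 0.80
['x', 'y', 'z'] [-8.647 -4.9    6.515] rms px 0.74
['x', 'y', 'pitch'] [-4.167  3.335  0.011] rms px 0.77
['x', 'y', 'z', 'pitch', 'yaw'] [-8.247e+00 -5.524e+00  6.844e+00  8.000e-03 -6.000e-03] rms px 0.71
tip px [252.189012  154.8437938]
```

```bash
python3 - <<'E'
from plan import *
p,Rm=sync(); M=np.array([573.9,32.7]);a=-.122;Xm=np.array([np.cos(a),np.sin(a)]);Ym=np.array([-Xm[1],Xm[0]])
t=M-16*Xm-1*Ym; print(t)
plan([(np.r_[M-45*Xm-Ym,205],down(a)),(np.r_[t,195],down(a)),(np.r_[t,178],down(a))])
E
```

```text
[557.8972268   33.65459412]
[0.0, 0.0, 0.001] [-0.171, -0.011, 0.019] rows>=0.9
[0.0, 0.0, 0.001] [-0.287, -0.011, 0.059] rows>=1.5
[0.0, 0.0, 0.001] [-0.287, -0.011, 0.127] rows>=1.6
```

Emit:
servo_tool --deltas '[[[0,0,0.001],[-0.09,-0.011,0.01],-1],[[0,0,0.001],[-0.171,-0.011,0.019],-1],[[0,0,0.001],[-0.21,-0.011,0.025],-1],[[0,0,0.001],[-0.25,-0.011,0.045],-1],[[0,0,0.001],[-0.287,-0.011,0.06],-1],[[0,0,0.001],[-0.287,-0.011,0.08],-1],[[0,0,0.001],[-0.287,-0.011,0.08],-1],[[0,0,0.001],[-0.287,-0.011,0.08],-1]]'

```text
time_s: 7.3
eef_pos: [556.9, 33.5, 188.8]
tcp_rot: [-0.0, 0.06, 0.998, -0.0]
contact_force: [-0.3, 0.1, -1.6]
width: 43.8
grip_force: 30.0
```

```bash
python3 - <<'E'
from cell import vision,arm
from fit import *
p,Rm=sync();a=phi(Rm);print(p,a,arm.state()["contact_force"])
z=[]
for n,x,y in(("side",235,80),("top",180,110)):
    s=vision.snapshot(n);pickle.dump(s,open(n+"3.pkl","wb"))
    z.append(cv2.resize((255*(s["frame"][y:y+130,x:x+130,::-1]/255.)**.6).astype(np.uint8),(400,400),interpolation=cv2.INTER_CUBIC))
cv2.imwrite("pics/g3.png",np.hstack(z))
S=load("side",3);P,q=quad(S,(240,130,320,240)); c=order(sub(P,q)); print(len(P),np.round(c,1).tolist())
for f_ in(["x"],["x","y"],["x","y","pitch"]): solve(S,c,p,a,f_)
E
```

```text
[556.92141763  33.46528381 188.81491191] -0.12089535890455516 [-0.256973    0.11463507 -1.60455773]
761 [[267.1000061035156, 162.89999389648438], [292.5, 186.39999389648438], [292.5, 219.39999389648438], [269.1000061035156, 195.39999389648438]]
['x'] [-6.076] rms px 1.05
['x', 'y'] [-5.337  2.255] rms px 0.76
['x', 'y', 'pitch'] [-4.238  2.029  0.016] rms px 0.71
```

View pics/g3.png

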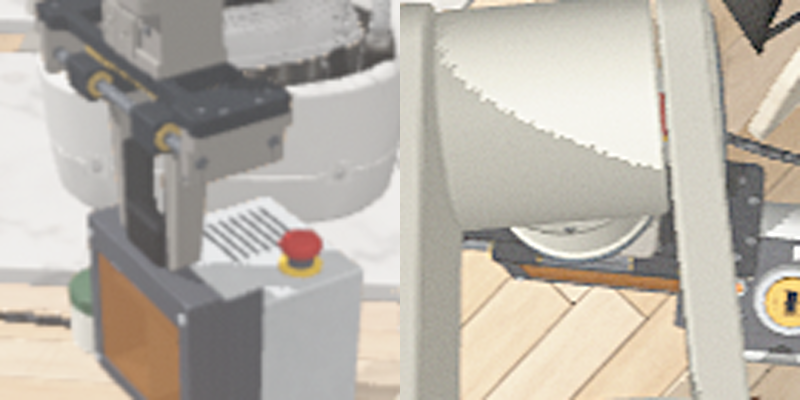

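The guard hangs square over the rail line with its flaps either side of the cabin. I'll start the descent, nudged 1.5 mm forward.

Emit:
servo_tool --deltas '[[[0,0,0],[-0.006,0,0.02],-1],[[0,0,0],[-0.006,0,0.04],-1],[[0,0,0],[-0.006,0,0.06],-1],[[0,0,0],[-0.006,0,0.08],-1],[[0,0,0],[-0.006,0,0.09],-1],[[0,0,0],[-0.006,0,0.1],-1],[[0,0,0],[-0.006,0,0.1],-1]]'

```text
time_s: 8.1
eef_pos: [558.9, 33.2, 163.7]
tcp_rot: [-0.0, 0.06, 0.998, -0.0]
contact_force: [-0.4, 0.2, -1.5]
width: 44.0
grip_force: 30.0
```

No contact so far, with the lip beside the rail. I'll go on down.

Emit:
servo_tool --deltas '[[[0,0,0],[0,0,0.012],-1],[[0,0,0],[0,0,0.024],-1],[[0,0,0],[0,0,0.032],-1],[[0,0,0],[0,0,0.04],-1],[[0,0,0],[0,0,0.046],-1],[[0,0,0],[0,0,0.046],-1]]'

```text
time_s: 8.7
eef_pos: [559.0, 33.2, 152.4]
tcp_rot: [-0.0, 0.06, 0.998, -0.0]
contact_force: [0.5, 0.6, -1.1]
width: 43.8
grip_force: 30.0
```

Emit:
servo_tool --deltas '[[[0,0,0],[0,0,0.004],-1],[[0,0,0],[0,0,0.008],-1],[[0,0,0],[0,0,0.008],-1]]'

```text
time_s: 9.0
eef_pos: [559.2, 33.2, 150.9]
tcp_rot: [0.0, 0.061, 0.998, 0.0]
contact_force: [-0.7, -0.2, 2.1]
width: 43.6
grip_force: 30.0
```

It's seated: the vertical force rose from −1.5 to +2.1 N at the expected height. I'll release it and rise.

Emit:
servo_tool --deltas '[[[0,0,0],[0,0,0],-0.2],[[0,0,0],[0,0,0],0.2],[[0,0,0],[0,0,0],0.6],[[0,0,0],[0,0,0],0.6],[[0,0,0],[0,0,0],0.6],[[0,0,0],[0,0,-0.06],0.6],[[0,0,0],[0,0,-0.2],0.6],[[0,0,0],[0,0,-0.4],0.6],[[0,0,0],[0,0,-0.4],0.6],[[0,0,0],[0.5,0.1,-0.4],0.6],[[0,0,0],[0.5,0.1,-0.4],0.6],[[0,0,0],[0.5,0.1,-0.4],0.6],[[0,0,0],[0.5,0.1,-0.4],0.6],[[0,0,0],[0.5,0.1,-0.4],0.6]]'

```text
time_s: 10.4
eef_pos: [438.3, 73.3, 250.7]
tcp_rot: [0.001, 0.06, 0.998, 0.0]
contact_force: [1.2, -0.7, 0.7]
width: 73.5
grip_force: 0.0
```

```bash
python3 - <<'E'
from cell import vision,arm
from fit import *
p,Rm=sync();print(p,phi(Rm))
z=[]
for n,x,y in(("side",235,100),("top",180,110)):
    s=vision.snapshot(n);pickle.dump(s,open(n+"4.pkl","wb"))
    z.append(cv2.resize((255*(s["frame"][y:y+150,x:x+150,::-1]/255.)**.6).astype(np.uint8),(400,400),interpolation=cv2.INTER_CUBIC))
cv2.imwrite("pics/g4.png",np.hstack(z))
S=load("side",4);P,q=quad(S,(240,130,320,240)); c=order(sub(P,q)); print(len(P),np.round(c,1).tolist())
M=np.array([573.9,32.7,0]);Xm=np.array([np.cos(-.122),np.sin(-.122),0])
for f_ in(["x","y"],["x","y","pitch"]): solve(S,c,M-20*Xm+[0,0,151],-.122,f_)
E
```

```text
[438.30219722  73.28514896 250.74639944] -0.12019915199825446
654 [[269.5, 178.8000030517578], [294.5, 203.8000030517578], [294.5, 232.6999969482422], [272.0, 208.39999389648438]]
['x', 'y'] [1.438 0.191] rms px 0.69
['x', 'y', 'pitch'] [ 0.457  0.356 -0.014] rms px 0.64
```

View pics/g4.png

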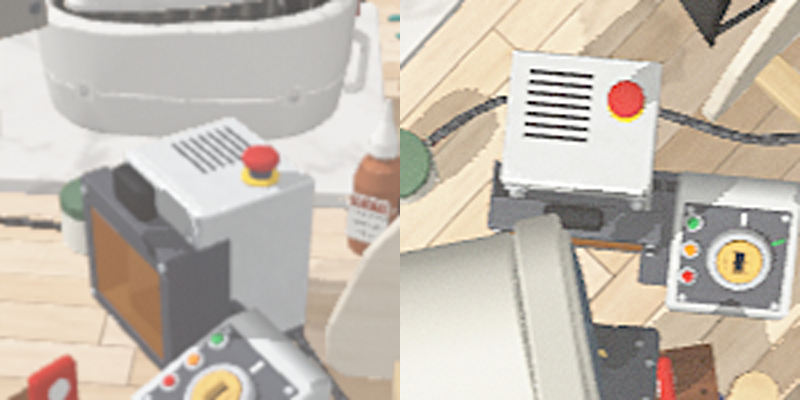

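The picture shows the guard hooked squarely over the rail and free of the gripper, about 1 mm off in x and 0.2 mm in y. The switch is clear at top-crop (740,262). Now for the key: I'll measure its head and the slot.

```bash
python3 - <<'E'
from m import *
from plan import *
np.set_printoptions(precision=2,suppress=True)
rt=blob(T,265,235,295,270,red); print("key top",onz(T,*rt[2][0],90),len(rt[0]), onz(T,*rt[1],90))
b=cv2.boxPoints(rt[2]); print([onz(T,*q,92)[:2] for q in b])
rs=blob(S,240,225,270,265,red); print("key side tri",tri(S,rs[2][0],T,rt[2][0]))
for k in(0,4):
    S_,T_=load("side",k),load("top",k);c=[]
    for s,q in((S_,(315.7,247.3)),(T_,(306.8,207.8))):
        x,y=int(q[0]),int(q[1]); g=cv2.cvtColor(s["frame"],cv2.COLOR_RGB2GRAY)[y-6:y+8,x-6:x+8].astype(float)
        w=np.clip(110-g,0,None); yy,xx=np.mgrid[y-6:y+8,x-6:x+8]; w*=np.hypot(xx-q[0],yy-q[1])<6
        c.append(((w*xx).sum()/w.sum(),(w*yy).sum()/w.sum()))
    ys=blob(S_,295,225,340,270,yel);yt=blob(T_,290,190,325,225,yel)
    es,et=[cv2.fitEllipse(cv2.convexHull(p[0]))[0] for p in(ys,yt)]
    print(k,"slot",c,tri(S_,c[0],T_,c[1]),"brass",tri(S_,es,T_,et))
p,Rm=sync()
t=np.array([430.5,-30.5]); 
plan([(np.r_[t,150],down(.115)),(np.r_[t,100],down(.115)),(np.r_[t,65],down(.115))])
E
```

```text
key top [431.2  -29.81  90.  ] 95 [431.55 -30.13  90.  ]
[array([448.3 , -21.12]), array([449.9 , -34.03]), array([414.1 , -38.42]), array([412.51, -25.54])]
key side tri (array([430.87, -29.82,  72.35]), np.float64(1.2350464406478936))
0 slot [(np.float64(316.425641025641), np.float64(247.02051282051283)), (np.float64(306.6991869918699), np.float64(207.49656035021889))] (array([525.61, -92.15,  61.51]), np.float64(0.6903016232270252)) brass (array([524.59, -92.1 ,  61.41]), np.float64(0.24705952617394294))
4 slot [(np.float64(316.36538461538464), np.float64(247.0625)), (np.float64(306.68616097278516), np.float64(207.56050955414014))] (array([525.48, -92.12,  61.46]), np.float64(0.6991798600944716)) brass (array([524.57, -92.02,  61.37]), np.float64(0.22043314255401605))
[-0.0, 0.0, -0.075] [-0.015, -0.415, 0.403] rows>=2.9
[-0.0, 0.0, -0.075] [-0.015, -0.415, 0.603] rows>=3.7
[-0.0, 0.0, -0.075] [-0.015, -0.415, 0.743] rows>=4.3
```

Emit:
servo_tool --deltas '[[[0,0,-0.075],[-0.017,-0.413,0.2],0.1],[[0,0,-0.076],[-0.017,-0.413,0.3],0.1],[[0,0,-0.076],[-0.017,-0.413,0.4],0.1],[[0,0,-0.076],[-0.017,-0.413,0.5],0.1],[[0,0,-0.076],[-0.017,-0.413,0.6],0.1],[[0,0,-0.076],[-0.017,-0.413,0.68],0.1],[[0,0,-0.076],[-0.017,-0.413,0.743],0.1],[[0,0,-0.076],[-0.017,-0.413,0.743],0.1],[[0,0,-0.076],[-0.017,-0.413,0.743],0.1]]'

```text
time_s: 11.4
eef_pos: [430.3, -30.2, 64.6]
tcp_rot: [-0.0, -0.059, 0.998, 0.0]
contact_force: [-0.7, -0.3, 0.5]
width: 50.5
grip_force: 0.0
```

Emit:
servo_tool --deltas '[[[0,0,0],[0,0,0],-0.3],[[0,0,0],[0,0,0],-0.5],[[0,0,0],[0,0,0],-1],[[0,0,0],[0,0,0],-1],[[0,0,0],[0,0,0],-1],[[0,0,0],[0,0,0],-1],[[0,0,0],[0,0,0],-1]]'

```text
time_s: 12.1
eef_pos: [430.0, -30.2, 65.1]
tcp_rot: [0.0, -0.059, 0.998, -0.0]
contact_force: [-0.6, -4.2, 4.3]
width: 12.0
grip_force: 30.0
```

```bash
python3 - <<'E'
from plan import *
from cell import arm
p,Rm=sync(); s=arm.state(); print(p,phi(Rm),s["width"],s["contact_force"],s["torque"],s["joint_pos"])
E
```

```text
[430.03717148 -30.20485064  65.06027321] 0.11802157367328853 11.958557102068369 [-0.64498557 -4.21495114  4.28428195] [-0.94074968  0.10068721 -0.00980582] [-7.31917147e-02  3.01368207e-01  2.16742551e+00 -8.15404867e-04
  6.72275918e-01 -1.76137189e+00]
```

The key is gripped at a width of 12. I'll plan the lift and the tilted pre-insert pose.

```bash
cat > sw.py <<'E'
from plan import *
a=-.122;th=np.radians(27)
Rz=R.from_euler("z",a).as_matrix()
zs=Rz@[-np.sin(th),0,np.cos(th)];xs=Rz@[np.cos(th),0,np.sin(th)];ys=Rz@[0,1,0]
Rt=np.c_[-xs,ys,-zs]
P=np.array([524.8,-92.1,61.5]); K=np.array([-.8,0,21.])   # key origin in tool frame
def tcp(h): return P+zs*h-Rt@K      # key origin h above the mouth
E
python3 - <<'E'
from sw import *
p,Rm=sync()
plan([(p+[0,0,60],Rm)])
plan([(tcp(70),Rt)])
plan([(tcp(38),Rt)]); print(cmd()[0],tcp(0))
E
```

```text
[0.0, 0.0, 0.0] [-0.0, -0.0, -0.24] rows>=1.2
[0.018, -0.149, 0.075] [-0.184, -0.251, -0.068] rows>=3.5
[-0.0, -0.0, 0.0] [-0.0, 0.0, 0.128] rows>=0.6
[497.47749965 -88.84393579 113.60032269] [514.62955499 -90.85301284  79.84794461]
```

Emit:
servo_tool --deltas '[[[0,0,0],[0,0,-0.06],-1],[[0,0,0],[0,0,-0.12],-1],[[0,0,0],[0,0,-0.18],-1],[[0,0,0],[0,0,-0.24],-1],[[0,0,0],[0,0,-0.24],-1],[[0,0,0],[0,0,-0.24],-1]]'

```text
time_s: 12.7
eef_pos: [429.7, -29.7, 124.6]
tcp_rot: [0.0, -0.059, 0.998, 0.0]
contact_force: [-0.8, 0.1, -1.2]
width: 11.8
grip_force: 30.0
```

Emit:
servo_tool --deltas '[[[0.018,-0.149,0.075],[-0.184,-0.251,-0.068],-1],[[0.018,-0.149,0.075],[-0.184,-0.251,-0.068],-1],[[0.018,-0.149,0.075],[-0.184,-0.251,-0.068],-1],[[0.018,-0.149,0.075],[-0.184,-0.251,-0.068],-1],[[0.018,-0.149,0.075],[-0.184,-0.251,-0.068],-1],[[0.018,-0.149,0.075],[-0.184,-0.251,-0.068],-1],[[0.018,-0.149,0.075],[-0.184,-0.251,-0.068],-1],[[0.018,-0.149,0.075],[-0.184,-0.251,-0.068],-1]]'

```text
time_s: 13.5
eef_pos: [484.0, -86.8, 142.1]
tcp_rot: [0.233, 0.059, 0.971, -0.014]
contact_force: [0.4, 0.1, -1.5]
width: 11.7
grip_force: 30.0
```

```bash
python3 - <<'E'
from sw import *
from cell import vision,arm
from h import *
np.set_printoptions(precision=2,suppress=True)
p,Rm=sync(); print(p,"err pos in tool",Rt.T@(p-tcp(70)),"rot err",R.from_matrix(Rt.T@Rm).as_rotvec(),arm.state()["joint_pos"])
z=[]
for n,c in(("side",p),("top",p)):
    s=vision.snapshot(n);pickle.dump(s,open(n+"5.pkl","wb")); u=proj(s,p+Rm@[0,0,30]).astype(int); x,y=u-40
    print(n,x,y,"pred tip",proj(s,p+Rm@(K+[0,0,34])),"pred shoulder",proj(s,p+Rm@K))
    z.append(cv2.resize(s["frame"][y:y+80,x:x+80,::-1],(400,400),interpolation=cv2.INTER_CUBIC))
cv2.imwrite("pics/k5.png",np.hstack(z))
E
```

```text
[483.95 -86.85 142.12] err pos in tool [-0.71  0.24  0.47] rot err [ 0.  0. -0.] [-0.21  0.08  2.33  0.15  0.26 -1.79]
side 263 189 pred tip [308.78 236.91] pred shoulder [301.39 226.76]
top 267 178 pred tip [307.1  213.66] pred shoulder [307.51 219.96]
```

View pics/k5.png

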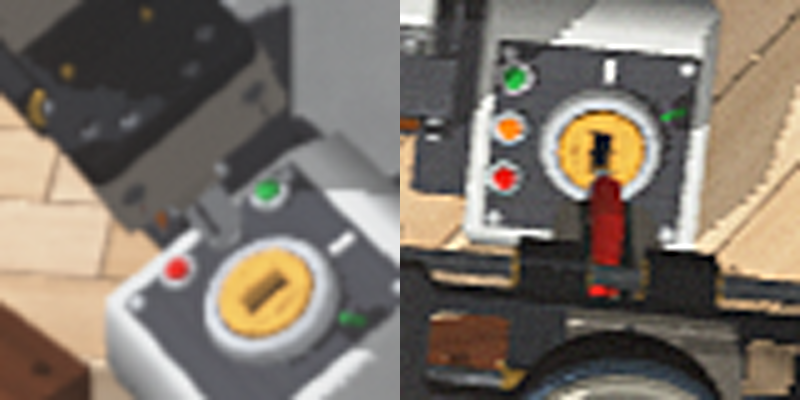

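The last picture shows the blade tip at top-crop (603,178) and side-crop (229,240). Both are where I predicted, and they line up with the slot at top-crop (601,150). I'll insert slowly, watching the force.

```bash
python3 - <<'E'
from sw import *
p,Rm=sync()
plan([(tcp(h),Rt) for h in(36,30,24)])
E
```

```text
[-0.0, -0.0, 0.0] [0.001, -0.001, 0.134] rows>=0.7
[-0.0, -0.0, 0.0] [0.001, -0.001, 0.158] rows>=0.8
[-0.0, -0.0, 0.0] [0.001, -0.001, 0.182] rows>=0.9
```

Emit:
servo_tool --deltas '[[[0,0,0],[0.002,-0.001,0.07],-1],[[0,0,0],[0.002,-0.001,0.134],-1],[[0,0,0],[0.002,-0.001,0.146],-1],[[0,0,0],[0.002,-0.001,0.158],-1],[[0,0,0],[0.002,-0.001,0.17],-1],[[0,0,0],[0.002,-0.001,0.182],-1],[[0,0,0],[0.002,-0.001,0.182],-1]]'

```text
time_s: 14.3
eef_pos: [503.0, -89.5, 101.1]
tcp_rot: [0.233, 0.059, 0.971, -0.014]
contact_force: [0.6, 0.0, -0.2]
width: 11.7
grip_force: 30.0
```

```bash
cat > chk.py <<'E'
from sw import *
from cell import arm
np.set_printoptions(precision=2,suppress=True)
p,Rm=sync();s=arm.state()
print("err vs nominal (tool)",Rt.T@(p-tcp(0)),"force in tool",Rm.T@s["contact_force"],"torque",Rm.T@s["torque"],s["width"],"t",s["time_s"])
E
python3 chk.py
```

```text
err vs nominal (tool) [  0.78  -0.12 -24.3 ] force in tool [-0.43  0.12  0.45] torque [0.04 0.22 0.01] 11.656921203093134 t 14.3
```

Emit:
servo_tool --deltas '[[[0,0,0],[-0.002,0,0.012],-1],[[0,0,0],[-0.002,0,0.024],-1],[[0,0,0],[-0.002,0,0.036],-1],[[0,0,0],[-0.002,0,0.048],-1],[[0,0,0],[-0.002,0,0.048],-1]]'

```text
time_s: 14.8
eef_pos: [508.7, -90.2, 90.2]
tcp_rot: [0.232, 0.06, 0.971, -0.014]
contact_force: [-0.3, -1.0, -0.5]
width: 11.8
grip_force: 30.0
```

```bash
python3 chk.py
```

```text
err vs nominal (tool) [  0.59  -0.12 -11.9 ] force in tool [ 0.31 -1.05  0.35] torque [ 0.12  0.29 -0.03] 11.822382762183304 t 14.8
```

It's going in freely. I'll continue to the seat.

Emit:
servo_tool --deltas '[[[0,0,0],[0,0,0.012],-1],[[0,0,0],[0,0,0.024],-1],[[0,0,0],[0,0,0.032],-1],[[0,0,0],[0,0,0.036],-1],[[0,0,0],[0,0,0.036],-1]]'

```text
time_s: 15.3
eef_pos: [512.7, -90.8, 82.4]
tcp_rot: [0.232, 0.059, 0.971, -0.014]
contact_force: [0.0, -0.3, -0.9]
width: 12.0
grip_force: 30.0
```

```bash
python3 chk.py
```

```text
err vs nominal (tool) [ 0.53 -0.13 -3.12] force in tool [ 0.35 -0.3   0.87] torque [0.17 0.25 0.08] 11.980155634773547 t 15.3
```

Still no seat contact, so I'll press on in 1 mm steps.

Emit:
servo_tool --deltas '[[[0,0,0],[0,0,0.004],-1],[[0,0,0],[0,0,0.008],-1],[[0,0,0],[0,0,0.012],-1],[[0,0,0],[0,0,0.012],-1]]'

```text
time_s: 15.7
eef_pos: [513.7, -90.9, 80.9]
tcp_rot: [0.233, 0.059, 0.97, -0.014]
contact_force: [-17.2, 0.2, 28.9]
width: 11.7
grip_force: 30.0
```

```bash
python3 chk.py
```

```text
err vs nominal (tool) [ 0.36 -0.13 -1.42] force in tool [  2.08  -1.85 -33.49] torque [0.37 0.64 0.  ] 11.74413174595419 t 15.7
```

It's seated: 33 N at the shoulder, about 1.4 mm above my camera estimate, which fits the nominal geometry. I'll ease off and turn clockwise.

Emit:
servo_tool --deltas '[[[0,0,0],[0,0,-0.003],-1],[[0,0,0.02],[0,0,-0.003],-1],[[0,0,0.05],[0,0,-0.003],-1],[[0,0,0.08],[0,0.001,-0.003],-1],[[0,0,0.11],[0,0.001,-0.003],-1],[[0,0,0.11],[0,0.001,-0.003],-1]]'

```text
time_s: 16.3
eef_pos: [514.0, -90.6, 81.3]
tcp_rot: [0.232, 0.227, 0.945, 0.026]
contact_force: [-6.9, 0.7, 12.5]
width: 11.6
grip_force: 30.0
```

```bash
python3 chk.py
```

```text
err vs nominal (tool) [-0.07  0.13 -1.61] force in tool [  0.36  -0.32 -14.29] torque [0.22 0.19 0.02] 11.645940706887512 t 16.3
```

Emit:
servo_tool --deltas '[[[0,0,0.03],[0,0,0],-1],[[0,0,0.06],[0,0,0],-1],[[0,0,0.09],[-0.001,0.001,0],-1],[[0,0,0.12],[-0.001,0.001,0],-1],[[0,0,0.15],[-0.001,0.002,0],-1],[[0,0,0.18],[-0.001,0.002,0],-1],[[0,0,0.21],[-0.002,0.002,0],-1],[[0,0,0.24],[-0.002,0.002,0],-1],[[0,0,0.26],[-0.002,0.002,0],-1],[[0,0,0.27],[-0.002,0.002,0],-1],[[0,0,0.27],[-0.002,0.002,0],-1]]'

```text
time_s: 17.4
eef_pos: [514.4, -90.5, 81.5]
tcp_rot: [0.201, 0.595, 0.769, 0.119]
contact_force: [-8.1, -0.1, 13.4]
width: 12.0
grip_force: 30.0
```

```bash
python3 chk.py; python3 -c "
from sw import *;print(R.from_matrix(Rt.T@cmd()[1]).as_rotvec())"
```

```text
err vs nominal (tool) [-0.47  0.3  -1.59] force in tool [ -0.66  -1.37 -15.59] torque [ 0.67 -0.31 -0.06] 11.99373766098956 t 17.4
[ 2.49865855e-04 -4.72895402e-04  1.19521815e+00]
```

Emit:
servo_tool --deltas '[[[0,0,0.012],[0,0,0],-1],[[0,0,0.025],[0,0,0],-1],[[0,0,0.025],[0,0,0],-1]]'

```text
time_s: 17.7
eef_pos: [514.2, -90.4, 81.4]
tcp_rot: [0.196, 0.625, 0.745, 0.127]
contact_force: [-9.5, -1.4, 13.1]
width: 11.7
grip_force: 30.0
```

```bash
python3 chk.py
```

```text
err vs nominal (tool) [-0.31  0.37 -1.61] force in tool [ -1.82  -2.92 -15.87] torque [ 0.76 -0.31 -0.3 ] 11.747685299969872 t 17.7
```

Torque rose to 0.3 N m, so it's at the stop. I'll release and back straight out.

Emit:
servo_tool --deltas '[[[0,0,0.02],[0,0,-0.002],-1],[[0,0,0.02],[0,0,-0.002],-0.5],[[0,0,0.02],[0,0,-0.002],-0.2],[[0,0,0.02],[0,0,-0.002],0],[[0,0,0.02],[0,0,-0.002],0],[[0,0,0.02],[0,0,-0.002],0],[[0,0,0.02],[0,0,-0.06],0],[[0,0,0.02],[0,0,-0.2],0],[[0,0,0.02],[0,0,-0.4],0],[[0,0,0.02],[0,0,-0.6],0],[[0,0,0.02],[0,0,-0.6],0],[[0,0,0.02],[0,0,-0.6],0]]'

```text
time_s: 18.9
eef_pos: [447.6, -82.2, 216.4]
tcp_rot: [0.194, 0.647, 0.725, 0.134]
contact_force: [0.2, 0.3, -0.3]
width: 46.1
grip_force: 0.0
```

```bash
python3 - <<'E'
from sw import *
from cell import vision,arm
from h import *
from m import blob,red,yel
np.set_printoptions(precision=2,suppress=True)
s=arm.state();print(s["eef_pos"],s["contact_force"],s["width"])
for n,roi in(("side",(285,205,345,275)),("top",(285,185,330,235))):
    v=vision.snapshot(n);pickle.dump(v,open(n+"6.pkl","wb")); b=blob(v,*roi,red); print(n,b[1],b[2],len(b[0]))
    # expected head: mouth 1.5 mm up, key turned by 1.2 rad
    for ang in(0,1.05,1.2):
        kx=np.cos(ang)*xs-np.sin(ang)*ys; Pm=P+1.5*zs
        print(ang,[np.round(proj(v,Pm+zs*50+e*kx),1).tolist() for e in(-19,19)],"mid",np.round(proj(v,Pm+zs*28),1))
E
```

```text
[447.58 -82.23 216.35] [ 0.24  0.26 -0.25] 46.05002417295634
side [309.01 237.01] ((309.78802490234375, 237.0840301513672), (28.586986541748047, 8.727884292602539), 34.695152282714844) 171
0 [[297.0, 239.5], [313.3, 225.6]] mid [309.8 239. ]
1.05 [[296.3, 230.9], [314.2, 234.2]] mid [309.8 239. ]
1.2 [[297.0, 229.6], [313.5, 235.6]] mid [309.8 239. ]
top [313.56 210.83] ((313.6999816894531, 210.40000915527344), (3.4785051345825195, 6.640782833099365), 18.43494987487793) 18
0 [[306.4, 225.4], [308.4, 208.3]] mid [307.1 212.9]
1.05 [[298.8, 220.4], [316.0, 213.4]] mid [307.1 212.9]
1.2 [[298.4, 219.2], [316.4, 214.6]] mid [307.1 212.9]
```

Emit:
servo_tool --deltas '[[[0,0,0],[0,0,-0.15],0],[[0,0,0],[0,0,-0.3],0],[[0,0,0],[0,0,-0.45],0],[[0,0,0],[0,0,-0.45],0],[[0,0,0],[0,0,-0.45],0]]'

```text
time_s: 19.5
eef_pos: [396.6, -75.9, 313.5]
tcp_rot: [0.191, 0.648, 0.726, 0.132]
contact_force: [-0.1, 0.1, 0.0]
width: 45.9
grip_force: 0.0
```

```bash
python3 - <<'E'
from fit import *
from sw import *
from cell import vision,arm
from m import red
np.set_printoptions(precision=2,suppress=True)
s=arm.state();print(s["eef_pos"],s["contact_force"],abs(s["qd"]).max())
v=vision.snapshot("top"); b=blob(v,285,185,330,235,red); print(b[1],b[2],len(b[0]))
v=vision.snapshot("side"); b=blob(v,285,205,345,275,red); h=cv2.approxPolyDP(cv2.convexHull(b[0]),2,True)[:,0]; print(h.tolist())
for ang in(.9,1.05,1.2):
    kx=np.cos(ang)*xs-np.sin(ang)*ys; print(ang,[np.round(proj(v,P+1.5*zs+zs*k+e*kx),1).tolist() for k,e in((50,-19),(50,19),(6,19),(6,-19))])
P_,q=quad(v,(240,130,320,240));c=order(sub(P_,q)); M=np.array([573.9,32.7,0]);Xm=np.array([np.cos(-.122),np.sin(-.122),0])
solve(v,c,M-20*Xm+[0,0,151],-.122,["x","y"])
E
```

```text
[396.63 -75.86 313.49] [-0.14  0.14  0.04] 0.024868482442840546
[307.61 215.82] ((307.0000305175781, 214.50001525878906), (9.803059577941895, 18.657434463500977), 71.56504821777344) 105
[[321.0, 246.0], [319.0, 248.0], [297.0, 233.0], [298.0, 229.0], [313.0, 234.0]]
0.9 [[295.7, 232.2], [314.8, 232.8], [323.7, 245.6], [305.2, 244.7]]
1.05 [[296.3, 230.9], [314.2, 234.2], [323.3, 246.9], [305.7, 243.4]]
1.2 [[297.0, 229.6], [313.5, 235.6], [322.6, 248.3], [306.4, 242.1]]
['x', 'y'] [1.37 0.6 ] rms px 0.75
```

The key head's edge matches the 1.2 rad turn with the shoulder seated, and the guard is unmoved. I'll hand the job in.

```bash
python3 -c "
from cell import job
print(job.sign_off())"
```

```text
the job is handed in; nothing more can be done
None
```

I handed the job in at about 20 s: the guard hangs square on the rail and the key is home in the switch, turned to its stop at on. The jar, tape roll and spool were never approached. The sign-off returned no verdict, so these results rest on my own camera and force checks.

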